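Turn the face-down plaque over onto the drying rest

ROBOT

A 6-joint arm with a two-finger parallel gripper is mounted at the origin on the work surface; the furniture and walls round the work are solid. World frame = base frame: x ahead of the robot, y to its left, z up, the work surface at z = 0. Lengths are in mm, angles in rad, forces in N, time in s.
With the tool pointing down it reaches from about 275 to 850 mm from the base axis. Payload 5.2 kg.
Tool frame: the origin (TCP) lies between the finger pads; the fingertips stand 19 mm ahead of it and the grasp point (between the pads) is the TCP (r.tip_reach is the z of the fingertips in the tool frame, in mm); z points along the fingers, y is the line along which they close (so a half turn about z gives the same grasp; the last joint's range is limited). The gripper opens to 85 mm and grips with 20 to 120 N. Pads are 22 mm wide; open, the fingers measure 114 mm over their backs; the gripper's body (76 mm by 85 mm) begins 54 mm behind the grasp point. The pads swing forward as they close: fully open they stand 13 mm farther back than shut.
Start: joints at [1.125, 0.259, 1.535, -0, 1.348, -0.203], TCP at [132.209, 533.878, 250.31] pointing down, gripper open.
Joint ranges: [-3.14, 3.14], [-0.91, 2.08], [0.19, 2.58], [-1.22, 4.36], [0.22, 2.71], [-3.12, 3.12]. Speed limits (rad/s): [2.57, 2.57, 3.14, 3.14, 3.14, 3.14].

INTERFACE

Orientations are given as a 3x3 rotation matrix whose columns are the frame's x, y, z axes.
In Python, from workcell import monitor, camera, get_calibration, r gives the robot as it stands.
- The arm moves only by the tool play_rows, never from a script. Its argument "motion" is a list of rows, each an object with "twist": the turn, a rotation vector about the tool's x, y, z in units of 5 degrees (1.0 is 5 degrees), a list of three; "slide": the shift along the tool's x, y, z in units of 60 mm (1.0 is 60 mm), a list of three; "hand": the finger opening in mm, from 0 to 85.4. A call has 1 to 10 rows; each row is the pose to reach, as a shift and turn from the pose commanded when the call began, along the tool's axes at that moment; what a row does not reach only later rows make up. A row lasts 1/8 s, in which the tool goes at most 62.5 mm and 10.7 degrees, less where a joint would pass 70% of its speed; a pose out of reach is approached as far as the arm can. A call with a gripper value outside its range is refused whole. The fingers move at their own pace and stop on an object; the grip force is fixed at half the most. Time passes only in rows, so rows that repeat a pose let the fingers close. It gives the time, the measured TCP pose, the force, the opening and the grip force at its end, in the units of the state.
- monitor.get_state(): the state, without advancing time (a new reading comes with each control period).
- camera(name): name is "scene" or "top" or "wrist"; returns the picture (420x560x3 uint8, red, green, blue); there is no depth.
- get_calibration(name): a dict with "fov_y" (degrees; the focal length in pixels is half the picture's height over the tangent of half this angle, whatever the lens; pixels are square), "cx", "cy" (the principal point, pixels), "R" (3x3) and "t" (3): a world point X has camera coordinates R X + t; the wrist camera has in their place "tool_from_camera" (4x4, takes a point from camera to tool coordinates, whose origin is the TCP and whose axes are the flange's). Camera axes: x right, y down, z forward; pixel columns grow to the right and rows downward; lengths in mm; the calibration is good to about 2 mm. A picture is of the moment at which its call begins: read the wrist's pose just before it. get_calibration takes no time and is no camera call.
- r.close_job(): hands the job in; it is judged then, once.
The state is a dict: "time": time; "joint_pos": joint angles; "joint_vel": joint speeds; "effort": joint torques, N m; "tcp_pos": TCP position; "orientation": TCP orientation; "force": force on the tool from outside, world axes, zero at the start; "wrist_torque": the same for the moment, N m; "finger_gap": opening from 0.0 (shut) to 1.0 (fully open); "gripper_force": force on a finger pad.
Only numpy, scipy, OpenCV 4.12 (cv2) and the standard library are available. Lean on these libraries where they do the work, as an engineer would, in place of code of your own. Each camera call takes 0.05 s, during which the arm holds its last target. There are 200 camera calls.

TASK

Two plaster plaques lie on the bench; one was left with its carved face down, so only its plain back shows. Turn that one over and prop it on the small wooden drying rest: one short end down on the foot ledge, its plain back flat against the sloping board, the carved face outward and up, centred on the board. Leave the other plaque where it lies.

Things in the scene. Friction and masses are not known exactly. Their poses are not given: they have to be found in the camera images.
- plaque: The plaque lying face down at the start. Plaster, 90 mm long (x), 60 mm wide (y), 20 mm thick (z), 0.2 kg, both ends alike. Origin: centre of its plain flat back, which is on top at the start, 20 mm above the bench. z points from the back out through the carved face (raised 9 mm wide rim and a rosette in the middle), so down at the start.
- other_plaque: A plaque of the same make and size that lies carved face up (z up, origin on the bench). It stays where it is. Which of the two plaques lies farther left varies.
- stand: Wooden rest, fixed. Origin: underside of its 125 (x) by 76 mm base. Front is -x. A back board, 36 mm wide, rises towards +x at 60 degrees; a ledge, 44 mm wide, 34 mm deep, stands square to its foot, rising towards -x. They meet at x = 0, z = 30 mm; board top z = 80 mm.. A plaque set upright on the ledge, leaning slightly back, falls back on the board when let go or lightly pushed.
- seat (a point): Where the plaque's origin (centre of its back) lies when it rests properly: on the face of the back board, mid-width, 45 mm up the slope from the ledge (22 mm along the stand's x, 69 mm above its underside). Axes as the stand's.
Not all that is in view belongs to the job. What is shaped like the plaque but orange is not meant.

How it is judged:
By the outcome, as a careful person would: the job done as asked, in the order asked, and still so for the second after the job is handed in, with the robot touching nothing.
It also fails if it takes over 38 s, if anything falls off the work surface, if the arm or the gripper's body presses on something with over 40 N, if the wrist force passes 120 N, or if a joint passes its speed limit or range.

## Working session

There is one attempt and no reset: what is moved stays moved. The work goes in short steps, Python scripts to look and compute and a tool call to move; the robot and the scene stay as the last step left them, time stands still between calls to the robot, and variables do not carry over. Pictures are saved under pics/ and viewed, at most 10 in all, crops included, and the job is handed in when it is done.

Besides the shell and the picture viewer there is one more tool, called after "Request:" as a command line: name --argument value ..., lists and objects as JSON in quotes. play_rows: Moves the arm, as the interface text tells. Its arguments: {"type":"object","properties":{"motion":{"type":"array","items":{"type":"object","properties":{"twist":{"type":"array","items":{"type":"number"}},"slide":{"type":"array","items":{"type":"number"}},"hand":{"type":"number"}}}}},"required":["motion"]}

```bash
mkdir -p pics
cat > h.py <<'E'
import numpy as np, cv2
from workcell import monitor, camera, get_calibration, r
def snap(name,fn,crop=None,s=1):
    im=camera(name)[:,:,::-1]
    cv2.imwrite('pics/raw_'+fn,im)
    if crop: a,b,c,d=crop; im=im[b:d,a:c]
    cv2.imwrite('pics/'+fn,cv2.resize(im,None,fx=s,fy=s,interpolation=cv2.INTER_CUBIC))
def ray(name,u,v):
    c=get_calibration(name); f=210/np.tan(np.radians(c['fov_y']/2))
    R=np.array(c['R']);t=np.array(c['t'])
    return -R.T@t, R.T@np.array([(u-c['cx'])/f,(v-c['cy'])/f,1])
def atz(name,u,v,z):
    o,d=ray(name,u,v); return o+d*(z-o[2])/d[2]
def proj(name,X):
    c=get_calibration(name); f=210/np.tan(np.radians(c['fov_y']/2))
    p=np.array(c['R'])@np.array(X)+np.array(c['t']); return f*p[:2]/p[2]+[c['cx'],c['cy']]
E
python3 - <<'E'
from h import *
a=camera('top')[:,:,::-1];b=camera('scene')[:,:,::-1]
cv2.imwrite('pics/top0.png',a);cv2.imwrite('pics/scene0.png',b)
for n in('top','scene','wrist'): print(n,get_calibration(n))
print(monitor.get_state())
E
```

```text
top {'fov_y': 53.81356894332362, 'cx': 275.5795904418415, 'cy': 204.42172291415727, 'R': array([[-0.00307978, -0.99997145, -0.00690073],
       [-0.99157609,  0.00394735, -0.12946533],
       [ 0.12948888,  0.00644387, -0.99155994]]), 't': array([  95.79723476,  430.33574009, 1129.94007823])}
scene {'fov_y': 47.54674116179793, 'cx': 288.19812179514, 'cy': 202.3621384495916, 'R': array([[ 7.76712665e-01, -6.29855076e-01,  1.41467427e-04],
       [-2.92886086e-01, -3.61374500e-01, -8.85226644e-01],
       [ 5.57615618e-01,  6.87525311e-01, -4.65159939e-01]]), 't': array([-275.00541266,  242.05955466,  931.48247084])}
wrist {'fov_y': 69.11343380924514, 'cx': 286.65019314010243, 'cy': 216.71803397911935, 'tool_from_camera': array([[-1.23486014e-04, -9.49576583e-01, -3.13535163e-01,
         8.14367934e+01],
       [ 9.99999992e-01, -1.14431036e-04, -4.72833140e-05,
         3.03740921e-01],
       [ 9.02097423e-06, -3.13535166e-01,  9.49576590e-01,
        -1.23556001e+02],
       [ 0.00000000e+00,  0.00000000e+00,  0.00000000e+00,
         1.00000000e+00]])}
{'time': 0.1, 'joint_pos': array([ 1.12519864e+00,  2.59307963e-01,  1.53597053e+00,  1.05623984e-05,
        1.34802642e+00, -2.02806533e-01]), 'joint_vel': array([ 0.00095065, -0.00290399, -0.00407354,  0.00082947, -0.00084308,
       -0.00079125]), 'effort': array([ 2.14158827e-03, -4.46967888e+01, -2.91245359e+01, -3.32844966e-04,
        6.22723106e-03,  1.10158538e-05]), 'tcp_pos': array([132.00725158, 533.46188289, 249.53869518]), 'orientation': array([[-9.70670031e-01,  2.40414500e-01, -7.47274252e-04],
       [ 2.40415399e-01,  9.70668874e-01, -1.54062209e-03],
       [ 3.54967966e-04, -1.67509193e-03, -9.99998534e-01]]), 'force': array([ 0.83461571,  0.91664656, -0.47172953]), 'wrist_torque': array([-0.00269899,  0.03133677,  0.01418754]), 'gripper_force': 0.0, 'finger_gap': 1.0020392162215566}
```

View pics/top0.png

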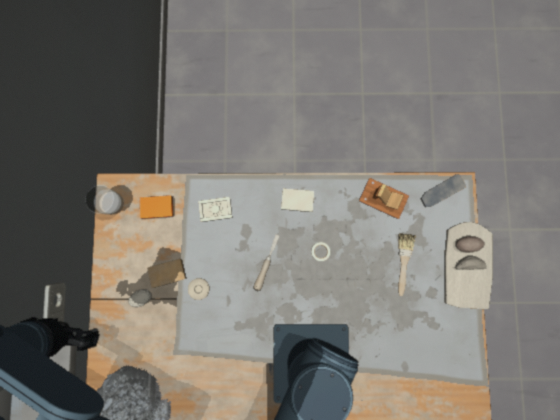

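View pics/scene0.png

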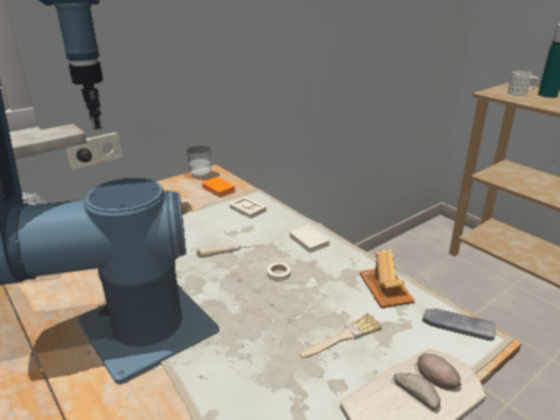

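Candidates in the top view are orange (156,207), a decoy; carved face up (215,208), the other plaque; and plain (297,200), which matches the face-down plaque. The stand is at (384,197). I'll confirm in a crop.

Run:
```python
import cv2
a=cv2.imread('pics/top0.png')[170:230,270:420]
cv2.imwrite('pics/c1.png',cv2.resize(a,None,fx=5.3,fy=5.3,interpolation=cv2.INTER_CUBIC))
a=cv2.imread('pics/scene0.png')[210:310,280:420]
cv2.imwrite('pics/c2.png',cv2.resize(a,None,fx=5.7,fy=5.7,interpolation=cv2.INTER_CUBIC))
```

```text
(no output)
```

View pics/c1.png

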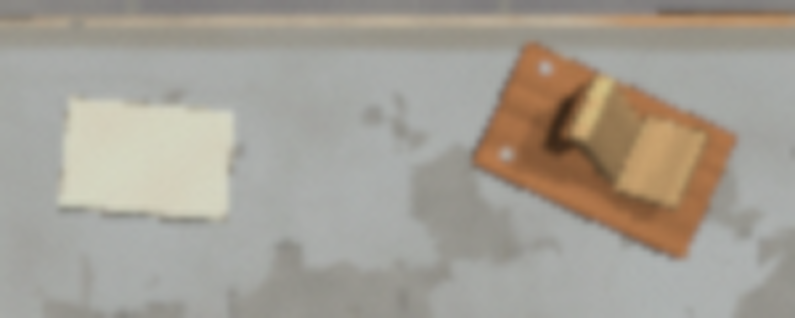

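View pics/c2.png

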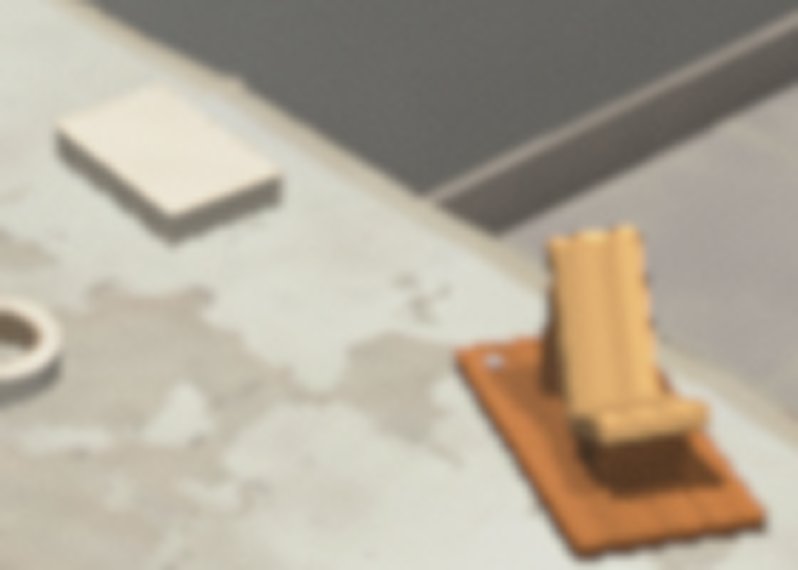

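The crops confirm it: the left piece is a plain back with 20 mm sides. The stand's ledge faces lower right in the top view, so the board leans to the left.

```bash
cat > m.py <<'E'
from h import *
def c1(p): return 270+(p[0]+.5)/5.3-.5,170+(p[1]+.5)/5.3-.5
P=np.array([atz('top',*c1(p),20) for p in [(70,98),(235,110),(226,220),(60,208)]])
S=np.array([atz('top',*c1(p),10) for p in [(530,42),(738,135),(685,258),(474,160)]])
for Q in(P,S):
    print(Q.round(1).tolist(),'c',Q.mean(0).round(1))
    print([np.linalg.norm(Q[i]-Q[i-1]).round(1) for i in range(4)])
    e=(Q[1]-Q[0]+Q[2]-Q[3])/2;f=(Q[3]-Q[0]+Q[2]-Q[1])/2
    print('long ang',np.degrees(np.arctan2(e[1],e[0])),'short',np.degrees(np.arctan2(f[1],f[0])))
E
python3 m.py
```

```text
[[478.4, 73.7, 20.0], [471.5, -14.3, 20.0], [412.4, -8.7, 20.0], [419.2, 79.4, 20.0]] c [445.3  32.5  20. ]
[np.float64(59.5), np.float64(88.3), np.float64(59.4), np.float64(88.3)]
long ang -94.42473388191564 short 174.5483672530076
[[509.7, -175.0, 10.0], [458.4, -284.9, 10.0], [392.2, -253.7, 10.0], [445.4, -143.0, 10.0]] c [ 451.4 -214.2   10. ]
[np.float64(71.8), np.float64(121.2), np.float64(73.2), np.float64(122.9)]
long ang -115.34095888419893 short 154.1353848454217
```

```bash
ls
python3 - <<'E'
from h import *
print([x for x in dir(r) if x[0]!='_'], r.tip_reach)
for s,z in [((585,140),30),((617,187),30),((600,78),80),((703,128),47)]:
    u=270+s[0]/5.3-.5,170+s[1]/5.3-.5; print(s,z,atz('top',*u,z).round(1))
# predicted stand features
o=np.array([451,-214,0]);a=np.radians(64.7);X=np.array([np.cos(a),np.sin(a),0]);Y=np.array([-X[1],X[0],0])
for n,x,y,z in [('foot+',0,22,30),('foot-',0,-22,30),('top+',29,18,80),('top-',29,-18,80),('ledge+',-29.4,22,47),('ledge-',-29.4,-22,47)]:
    p=o+X*x+Y*y+np.array([0,0,z]); q=proj('top',p); s=proj('scene',p)
    print(n,((q-[270,170]+.5)*5.3).round(),((s-[280,210]+.5)*5.7).round())
for x in(-62.5,62.5):
  for y in(-38,38):
    p=o+X*x+Y*y+np.array([0,0,10]);s=proj('scene',p);print('base',((s-[280,210]+.5)*5.7).round())
E
```

```text
h.py
m.py
pics
['IKError', 'close_job', 'tip_reach'] 19.0
(585, 140) 30 [ 453.3 -197.6   30. ]
(617, 187) 30 [ 428.2 -213.5   30. ]
(600, 78) 80 [ 477.5 -193.9   80. ]
(703, 128) 47 [ 456.8 -254.9   47. ]
foot+ [600. 182.] [554. 395.]
foot- [633. 107.] [662. 378.]
top+ [575. 137.] [544. 240.]
top- [603.  74.] [633. 228.]
ledge+ [660. 201.] [590. 405.]
ledge- [693. 125.] [702. 388.]
base [772. 518.]
base [577. 550.]
base [627. 322.]
base [449. 349.]
```

```bash
cat >> h.py <<'E'
from scipy.spatial.transform import Rotation as Ro
import json,os
def log():
    s=monitor.get_state()
    with open('log.jsonl','a') as f: f.write(json.dumps([list(s['joint_pos']),list(s['tcp_pos']),np.array(s['orientation']).tolist()])+'\n')
    return s
def tool(az,el,ysign):
    """tool z at azimuth az, el below horizontal (deg); y horizontal = ysign*(az-90deg)"""
    a,e=np.radians([az,el]); z=np.array([np.cos(e)*np.cos(a),np.cos(e)*np.sin(a),-np.sin(e)])
    y=ysign*np.array([np.sin(a),-np.cos(a),0]); return np.c_[np.cross(y,z),y,z]
def goal(pos,R):
    s=log(); R0=np.array(s['orientation'])
    print('t',s['time'],'slide',(R0.T@(np.array(pos)-s['tcp_pos'])/60).round(3),'twist',(np.degrees(Ro.from_matrix(R0.T@R).as_rotvec())/5).round(3))
E
python3 -c "
from h import *
T=tool(85.1,40,1);print(T.round(3)); goal([436,-77,150],T)"
```

```text
[[ 0.055  0.996  0.065]
 [ 0.64  -0.085  0.763]
 [ 0.766  0.    -0.643]]
t 0.1 slide [-7.365 -8.655  1.671] twist [-7.053  8.248 15.079]
```

Request:
play_rows --motion '[{"slide": [-7.36,-8.65,0.6],"twist": [-7.05,8.25,15.08],"hand": 85},{"slide": [-7.36,-8.65,0.6],"twist": [-7.05,8.25,15.08],"hand": 85},{"slide": [-7.36,-8.65,0.6],"twist": [-7.05,8.25,15.08],"hand": 85},{"slide": [-7.36,-8.65,0.6],"twist": [-7.05,8.25,15.08],"hand": 85},{"slide": [-7.36,-8.65,0.6],"twist": [-7.05,8.25,15.08],"hand": 85},{"slide": [-7.36,-8.65,0.6],"twist": [-7.05,8.25,15.08],"hand": 85},{"slide": [-7.36,-8.65,0.6],"twist": [-7.05,8.25,15.08],"hand": 85}]'

```text
time: 0.98
tcp_pos: [307.6, 185.0, 228.9]
orientation: [[-0.314, 0.946, -0.085], [0.744, 0.301, 0.597], [0.59, 0.124, -0.798]]
force: [1.3, -0.4, -0.6]
finger_gap: 0.997
gripper_force: 0.0
```

```bash
python3 -c "
from h import *
T=tool(85.1,40,1);goal([436,-77,150],T);s=monitor.get_state();print(s['joint_pos'],s['tcp_pos'])"
```

```text
t 0.975 slide [-4.694  0.548 -1.742] twist [-2.065  2.38   4.248]
[-0.38059806 -0.04753842  2.12492562  0.55476171  1.44675635 -0.90872763] [307.60767905 184.97442243 228.86032123]
```

Request:
play_rows --motion '[{"slide": [-4.7,0.55,-1.74],"twist": [-2.06,2.38,4.25],"hand": 85},{"slide": [-4.7,0.55,-1.74],"twist": [-2.06,2.38,4.25],"hand": 85},{"slide": [-4.7,0.55,-1.74],"twist": [-2.06,2.38,4.25],"hand": 85},{"slide": [-4.7,0.55,-1.74],"twist": [-2.06,2.38,4.25],"hand": 85},{"slide": [-4.7,0.55,-1.74],"twist": [-2.06,2.38,4.25],"hand": 85},{"slide": [-4.7,0.55,-1.74],"twist": [-2.06,2.38,4.25],"hand": 85},{"slide": [-4.7,0.55,-1.74],"twist": [-2.06,2.38,4.25],"hand": 85},{"slide": [-4.7,0.55,-1.74],"twist": [-2.06,2.38,4.25],"hand": 85}]'

```text
time: 1.98
tcp_pos: [435.9, -73.9, 150.3]
orientation: [[0.053, 0.997, 0.06], [0.642, -0.08, 0.762], [0.765, -0.002, -0.644]]
force: [0.1, -0.1, -1.1]
finger_gap: 0.995
gripper_force: 0.0
```

```bash
python3 -c "
from h import *
T=tool(85.1,40,1);goal([436,-77,150],T);s=monitor.get_state();print(s['joint_pos'],s['tcp_pos'],np.array(s['orientation']).round(3).tolist())
snap('wrist','w1.png')"
```

```text
t 1.975 slide [-0.036  0.006 -0.037] twist [-0.064  0.024  0.028]
[-0.88036531  0.47420403  1.83386361  0.56069942  1.54456608 -1.02777798] [435.88874961 -73.90360297 150.25366367] [[0.053, 0.997, 0.06], [0.642, -0.08, 0.762], [0.765, -0.002, -0.644]]
```

View pics/w1.png

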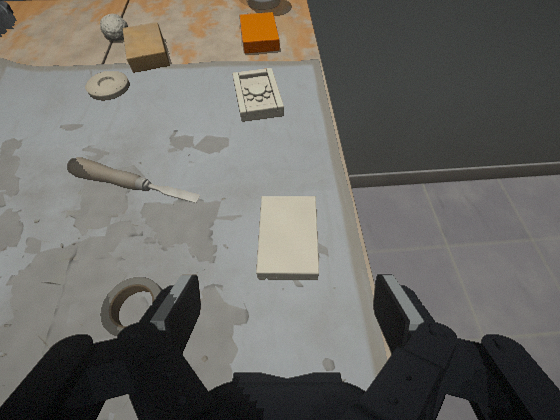

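The picture shows the plaque square between the open fingers. Its back's near edge runs (257,274)-(319,274) and its far edge (262,197)-(316,197). I'll refine its position and fit a kinematic model to check that the final pose is reachable.

```bash
cat >> h.py <<'E'
def wray(u,v,pos,R):
    c=get_calibration('wrist'); f=210/np.tan(np.radians(c['fov_y']/2)); M=np.array(c['tool_from_camera'])
    d=R@(M[:3,:3]@np.array([(u-c['cx'])/f,(v-c['cy'])/f,1])); return pos+R@M[:3,3], d
E
cat > kin.py <<'E'
from h import *
from scipy.optimize import least_squares
D=[json.loads(l) for l in open('log.jsonl')]
def fk(q,p):
    d1,a1,L2,ex,L3,d6,e,d4=p
    Y=lambda a:Ro.from_euler('y',a).as_matrix(); Z=lambda a:Ro.from_euler('z',a).as_matrix()
    R=Z(q[0]); x=R@[a1,e,d1]; R=R@Y(q[1]); x=x+R@[0,0,L2]; R=R@Y(q[2]); x=x+R@[ex,0,L3]
    R=R@Z(q[3]*SG[0]); x=x+R@[0,d4,0]; R=R@Y(q[4]); x=x+R@[0,0,d6]; R=R@Z(q[5]*SG[1]+OFF); return x,R
def best():
    global SG,OFF
    o=None
    for s4 in(1,-1):
      for s6 in(1,-1):
        for off in(0,np.pi/2,np.pi,-np.pi/2):
          SG,OFF=(s4,s6),off
          er=sum(np.linalg.norm(fk(np.array(q),np.zeros(8))[1]-R) for q,x,R in D)
          if o is None or er<o[0]: o=(er,SG,OFF)
    _,SG,OFF=o
    f=lambda p:np.concatenate([fk(q,p)[0]-x for q,x,R in D]+[(p-[250,0,350,0,350,250,100,0])*1e-2])
    sol=least_squares(f,[250,0,350,0,350,250,100,0])
    return o,sol.x,np.abs(f(sol.x)[:-8]).max()
LIM=np.array([[-3.14,3.14],[-.91,2.08],[.19,2.58],[-1.22,4.36],[.22,2.71],[-3.12,3.12]])
def ik(pos,R,p,n=40):
    rng=np.random.default_rng(0);res=[]
    def f(q):
        x,r_=fk(q,p); return np.concatenate([(x-pos)/100,(r_-R).ravel()])
    for k in range(n):
        q0=np.array(D[-1][0]) if k==0 else rng.uniform(LIM[:,0],LIM[:,1])
        s=least_squares(f,q0,bounds=LIM.T); res.append((np.abs(s.fun).max(),s.x))
    out=[]
    for e,q in sorted(res,key=lambda t:t[0]):
        if e<1e-3 and all(np.abs(q-w).max()>.05 for w in out): out.append(q)
    return min(r_[0] for r_ in res),out
E
python3 - <<'E'
from kin import *
q,x,R=D[-1];x=np.array(x);R=np.array(R)
P=[]
for u,v in [(262,197),(316,197),(319,274),(257,274)]:
    o,d=wray(u,v,x,R); P.append(o+d*(20-o[2])/d[2])
P=np.array(P);print(P.round(1).tolist(),P.mean(0).round(1),[np.linalg.norm(P[i]-P[i-1]).round(1) for i in range(4)])
e=P[0]-P[3]+P[1]-P[2];print('long',np.degrees(np.arctan2(e[1],e[0])))
b,p,er=best();print(b,p.round(1),er)
sx=np.array([np.cos(np.radians(64.7)),np.sin(np.radians(64.7)),0])
for beta in(60,80):
  for ys in(1,-1):
    al=np.radians(beta); u=np.array([*(sx[:2]*np.cos(al)),np.sin(al)])
    pos=np.array([451,-214,30])+u*78
    T=tool(64.7-180,beta-40,ys); e,o=ik(pos,T,p); print(beta,ys,pos.round(),e,[list(k.round(2)) for k in o])
E
```

```text
[[420.0, 77.9, 20.0], [478.6, 73.2, 20.0], [470.0, -14.6, 20.0], [412.1, -10.0, 20.0]] [445.2  31.6  20. ] [np.float64(88.2), np.float64(58.8), np.float64(88.2), np.float64(58.1)]
long 84.58965002503392
(np.float64(1.7825636612018466e-15), (1, 1), 1.5707963267948966) [ 2.217e+02  4.000e-01  5.342e+02  6.010e+01  4.255e+02  3.351e+02
  1.111e+02 -3.000e-01] 0.05012903443423511
60 1 [ 468. -179.   98.] 1.7053025658242404e-15 [[np.float64(-0.01), np.float64(0.82), np.float64(1.67), np.float64(-1.02), np.float64(1.54), np.float64(-2.15)]]
60 -1 [ 468. -179.   98.] 9.947598300641404e-16 [[np.float64(-0.01), np.float64(0.82), np.float64(1.67), np.float64(-1.02), np.float64(1.54), np.float64(0.99)]]
80 1 [ 457. -202.  107.] 1.1368683772161603e-15 [[np.float64(-0.14), np.float64(0.59), np.float64(1.77), np.float64(-0.87), np.float64(1.27), np.float64(-2.36)]]
80 -1 [ 457. -202.  107.] 5.684341886080802e-16 [[np.float64(-0.14), np.float64(0.59), np.float64(1.77), np.float64(-0.87), np.float64(1.27), np.float64(0.78)]]
```

```bash
python3 -c "
from h import *
T=tool(84.85,40,1);g=np.array([442.3,-1,23]);goal(g-60*T[:,2],T);goal(g,T)"
```

```text
t 2.025 slide [-0.838  0.002  1.301] twist [-0.1    0.027  0.063]
t 2.025 slide [-0.835  0.011  2.301] twist [-0.1    0.027  0.063]
```

Request:
play_rows --motion '[{"slide": [-0.84,0.005,1.3],"twist": [-0.1,0.03,0.06],"hand": 85},{"slide": [-0.84,0.005,1.3],"twist": [-0.1,0.03,0.06],"hand": 85},{"slide": [-0.835,0.01,1.8],"twist": [-0.1,0.03,0.06],"hand": 85},{"slide": [-0.835,0.01,2.2],"twist": [-0.1,0.03,0.06],"hand": 85},{"slide": [-0.835,0.01,2.3],"twist": [-0.1,0.03,0.06],"hand": 85},{"slide": [-0.835,0.01,2.3],"twist": [-0.1,0.03,0.06],"hand": 85}]'

```text
time: 2.78
tcp_pos: [442.9, -2.2, 23.0]
orientation: [[0.057, 0.996, 0.069], [0.64, -0.09, 0.763], [0.766, 0.001, -0.643]]
force: [0.4, -0.4, -0.1]
finger_gap: 0.994
gripper_force: 0.0
```

```bash
python3 -c "
from h import *
T=tool(84.85,40,1);g=np.array([442.3,-1,23]);goal(g,T);print(monitor.get_state()['tcp_pos'])
snap('wrist','w2.png')"
```

```text
t 2.775 slide [ 0.011 -0.011  0.014] twist [0.006 0.003 0.007]
[442.87934128  -2.15020471  23.02679207]
```

View pics/w2.png

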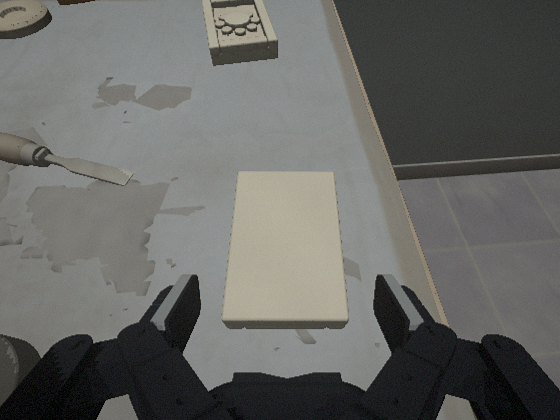

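The plaque is centred between the fingers: its near edge runs (223,322)-(348,322) and the fingertips are at row 275, ahead of that edge. Closing now.

Request:
play_rows --motion '[{"slide": [0,0,0],"twist": [0,0,0],"hand": 40},{"slide": [0,0,0],"twist": [0,0,0],"hand": 40},{"slide": [0,0,0],"twist": [0,0,0],"hand": 40},{"slide": [0,0,0],"twist": [0,0,0],"hand": 40},{"slide": [0,0,0],"twist": [0,0,0],"hand": 40},{"slide": [0,0,0],"twist": [0,0,0],"hand": 40}]'

```text
time: 3.58
tcp_pos: [443.3, -3.2, 23.3]
orientation: [[0.057, 0.996, 0.071], [0.64, -0.091, 0.763], [0.766, 0.002, -0.643]]
force: [-2.6, -3.2, 6.3]
finger_gap: 0.683
gripper_force: 64.0
```

```bash
python3 -c "
from h import *
T=tool(84.85,40,1);goal(np.array([442.3,-1,180]),T)"
```

```text
t 3.575 slide [ 2.023 -0.015 -1.651] twist [0.025 0.001 0.003]
```

Request:
play_rows --motion '[{"slide": [0.5,0,-0.42],"twist": [0,0,0],"hand": 40},{"slide": [1.3,0,-1.07],"twist": [0,0,0],"hand": 40},{"slide": [2.0,0,-1.65],"twist": [0,0,0],"hand": 40},{"slide": [2.4,0,-2.0],"twist": [0,0,0],"hand": 40},{"slide": [2.4,0,-2.0],"twist": [0,0,0],"hand": 40}]'

```text
time: 4.2
tcp_pos: [443.6, -2.9, 211.5]
orientation: [[0.055, 0.996, 0.073], [0.644, -0.091, 0.76], [0.763, 0.005, -0.646]]
force: [0.6, -0.0, -2.7]
finger_gap: 0.681
gripper_force: 65.3
```

```bash
python3 -c "
from h import *
s=log();print(s['tcp_pos'])
snap('wrist','w3.png')"
```

```text
[443.58083177  -2.87702995 211.51496554]
```

View pics/w3.png

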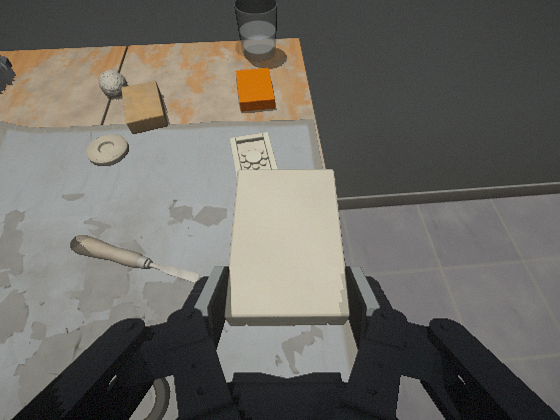

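Held. The back's corners are about (239,170), (333,170), (347,318) and (230,318). A PnP on them gives the plaque pose in the tool.

Run:
```python
from h import *
c=get_calibration('wrist'); f=210/np.tan(np.radians(c['fov_y']/2)); M=np.array(c['tool_from_camera'])
K=np.array([[f,0,c['cx']],[0,f,c['cy']],[0,0,1.]])
# auto-refine corners from bright mask
im=cv2.imread('pics/raw_w3.png')
px=np.array([[239,170],[333,170],[347,318],[230,318]],np.float32)
g=cv2.cvtColor(im,cv2.COLOR_BGR2GRAY)
px2=cv2.cornerSubPix(g,px.copy().reshape(-1,1,2),(5,5),(-1,-1),(3,30,.01)).reshape(-1,2)
print(px2.round(1).tolist())
obj=np.array([[-45,-30,0],[-45,30,0],[45,30,0],[45,-30,0]],float) # x toward gripped end, y right
for q in(px,px2):
    ok,rv,tv=cv2.solvePnP(obj,q.astype(float),K,None)
    R=M[:3,:3]@cv2.Rodrigues(rv)[0]; t=M[:3,:3]@tv.ravel()+M[:3,3]
    e=np.abs(cv2.projectPoints(obj,rv,tv,K,None)[0].reshape(-1,2)-q).max()
    g_=R[:,0]; n=-R[:,2]  # x cross y(right)... 
    print('centre in tool',t.round(1),'g',g_.round(3),'ydir',R[:,1].round(3),'z',R[:,2].round(3),'err',e)
# expected at a=40: g=(-.643,0,-.766); centre: TCP 10 inside =>
```

```text
[[239.0, 170.0], [332.70001220703125, 169.1999969482422], [347.8999938964844, 317.20001220703125], [225.10000610351562, 319.5]]
centre in tool [15.4 -0.4 39.6] g [-0.729  0.013 -0.685] ydir [-0.008  1.     0.027] z [ 0.685  0.026 -0.728] err 0.6414110402904498
centre in tool [17.8 -1.1 35.6] g [-0.687  0.007 -0.727] ydir [ 0.013  1.    -0.003] z [ 0.726 -0.012 -0.687] err 1.0022903752927732
```

```bash
cat > place.py <<'E'
from kin import *
AZ=64.7
sx=np.array([np.cos(np.radians(AZ)),np.sin(np.radians(AZ)),0]); ez=np.array([0,0,1.])
u=.5*sx+.866*ez; n=-.866*sx+.5*ez; seat=np.array([451,-214,0])+22.5*sx+69*ez
CT=np.array([20.5,-.5,29])
def tcp(du,dn,tilt=0):
    R=tool(AZ-180,20+tilt,-1); return seat+du*u+dn*n-R@CT,R
E
python3 - <<'E'
from place import *
p=best()[1]
x,R=tcp(80,8); print(x.round(1)); goal(x+[0,0,40],R)
s=monitor.get_state();R0=np.array(s['orientation']);x0=np.array(s['tcp_pos']);q=s['joint_pos']
rv=Ro.from_matrix(R0.T@R).as_rotvec();xe=x+[0,0,40]
for k in np.linspace(0,1,9)[1:]:
    Rk=R0@Ro.from_rotvec(rv*k).as_matrix();xk=x0+(xe-x0)*k
    sol=least_squares(lambda v:np.concatenate([(fk(v,p)[0]-xk)/100,(fk(v,p)[1]-Rk).ravel()]),np.clip(q,LIM[:,0]+.01,LIM[:,1]-.01),bounds=LIM.T);q=sol.x
    print(k,xk.round(),Rk[:,2].round(2),q.round(2),np.abs(sol.fun).max().round(4))
for a in((80,8),(4,3),(0,0)):
    x,R=tcp(*a);print(a,x.round(1)); e,o=ik(x,R,p,15);print(e,o)
E
```

```text
[ 483.9 -145.7  171.5]
t 4.25 slide [-1.478  0.896 -1.782] twist [  0.878 -23.684   4.763]
0.125 [448. -20. 210.] [ 0.04  0.57 -0.82] [-0.68  0.24  1.83  0.49  1.47 -0.7 ] 0.0
0.25 [453. -38. 210.] [-0.01  0.35 -0.94] [-0.56  0.19  1.78  0.3   1.38 -0.47] 0.0
0.375 [458. -56. 211.] [-0.07  0.11 -0.99] [-0.41  0.19  1.74  0.07  1.33 -0.22] 0.0
0.5 [463. -74. 211.] [-0.14 -0.14 -0.98] [-0.27  0.23  1.7  -0.18  1.32  0.04] 0.0
0.625 [469. -92. 211.] [-0.21 -0.38 -0.9 ] [-0.14  0.3   1.66 -0.42  1.37  0.28] 0.0
0.75 [ 474. -110.  211.] [-0.28 -0.58 -0.76] [-0.04  0.41  1.63 -0.64  1.46  0.49] 0.0
0.875 [ 479. -128.  211.] [-0.35 -0.74 -0.57] [ 0.02  0.53  1.61 -0.83  1.57  0.66] 0.0
1.0 [ 484. -146.  211.] [-0.4  -0.85 -0.34] [ 0.05  0.67  1.58 -0.99  1.7   0.81] 0.0
(80, 8) [ 483.9 -145.7  171.5]
3.4106051316484808e-15 [array([ 0.04548226,  0.72595136,  1.59849672, -0.98551672,  1.65755583,
        0.86736956])]
(4, 3) [ 469.5 -176.1  103.1]
1.2789769243681803e-15 [array([-0.00360893,  0.81139152,  1.66349384, -1.01829767,  1.54845703,
        0.97619795])]
(0, 0) [ 469.7 -175.6   98.2]
5.684341886080802e-16 [array([-0.00271222,  0.82000294,  1.6623974 , -1.0177519 ,  1.54498098,
        0.98288544])]
```

Request:
play_rows --motion '[{"slide": [-0.11,0.07,-0.14],"twist": [0.07,-1.8,0.36],"hand": 40},{"slide": [-0.23,0.14,-0.28],"twist": [0.14,-3.7,0.74],"hand": 40},{"slide": [-0.35,0.21,-0.42],"twist": [0.2,-5.6,1.12],"hand": 40},{"slide": [-0.47,0.28,-0.56],"twist": [0.28,-7.5,1.5],"hand": 40},{"slide": [-0.58,0.35,-0.7],"twist": [0.35,-9.4,1.9],"hand": 40},{"slide": [-0.7,0.43,-0.85],"twist": [0.42,-11.3,2.27],"hand": 40},{"slide": [-0.82,0.5,-0.99],"twist": [0.49,-13.2,2.65],"hand": 40},{"slide": [-0.94,0.57,-1.14],"twist": [0.56,-15.1,3.04],"hand": 40},{"slide": [-1.06,0.64,-1.28],"twist": [0.63,-17.0,3.42],"hand": 40},{"slide": [-1.18,0.72,-1.42],"twist": [0.7,-18.9,3.8],"hand": 40}]'

```text
time: 5.5
tcp_pos: [475.5, -115.8, 208.7]
orientation: [[0.214, 0.925, -0.313], [0.661, -0.373, -0.651], [-0.719, -0.068, -0.691]]
force: [-0.4, 0.0, -1.9]
finger_gap: 0.681
gripper_force: 65.2
```

```bash
python3 -c "
from place import *
s=monitor.get_state();print(s['joint_pos'])
x,R=tcp(80,8);goal(x,R)"
```

```text
[-0.01436567  0.45858758  1.62213269 -0.71732706  1.49826659  0.55961074]
t 5.5 slide [0.147 0.356 0.71 ] twist [ 0.159 -4.747  1.019]
```

Request:
play_rows --motion '[{"slide": [0.02,0.1,0.05],"twist": [0.05,-1.6,0.34],"hand": 40},{"slide": [0.05,0.2,0.25],"twist": [0.1,-3.2,0.68],"hand": 40},{"slide": [0.15,0.36,0.5],"twist": [0.16,-4.75,1.02],"hand": 40},{"slide": [0.15,0.36,0.71],"twist": [0.16,-4.75,1.02],"hand": 40},{"slide": [0.15,0.36,0.71],"twist": [0.16,-4.75,1.02],"hand": 40},{"slide": [0.15,0.36,0.71],"twist": [0.16,-4.75,1.02],"hand": 40}]'

```text
time: 6.25
tcp_pos: [484.6, -146.0, 174.4]
orientation: [[0.153, 0.903, -0.401], [0.314, -0.429, -0.847], [-0.937, 0.004, -0.349]]
force: [-0.1, 0.4, -1.6]
finger_gap: 0.683
gripper_force: 65.3
```

Run:
```python
from place import *
s=monitor.get_state();print(s['tcp_pos'])
x,R=tcp(80,8);goal(x,R);x,R=tcp(10,4);goal(x,R);x,R=tcp(0,0);goal(x,R)
a=camera('scene')[160:310,280:430,::-1];b=camera('top')[150:240,330:440,::-1]
a=cv2.resize(a,(400,400),interpolation=2);b=cv2.resize(b,(400,327),interpolation=2)
o=np.zeros((400,800,3),np.uint8);o[:,:400]=a;o[:327,400:]=b;cv2.imwrite('pics/s1.png',o)
```

```text
[ 484.6133905  -145.99017861  174.43142863]
t 6.25 slide [ 0.046 -0.014  0.018] twist [-0.003 -0.087 -0.051]
t 6.25 slide [ 0.841 -0.017  0.875] twist [-0.003 -0.087 -0.051]
t 6.25 slide [ 0.998 -0.018  0.961] twist [-0.003 -0.087 -0.051]
```

View pics/s1.png

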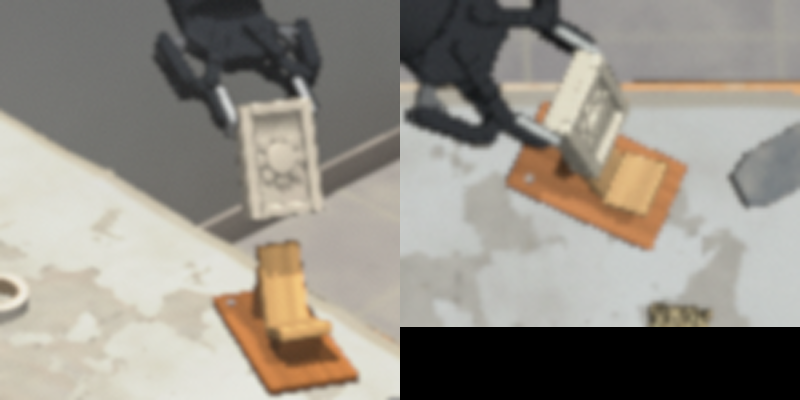

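The carved face is outward and the plaque lines up above the rest. Left panel: plaque (280,160), board (280,280). Lowering along the slope.

Request:
play_rows --motion '[{"slide": [0.25,-0.015,0.25],"twist": [0,-0.09,-0.05],"hand": 40},{"slide": [0.5,-0.015,0.5],"twist": [0,-0.09,-0.05],"hand": 40},{"slide": [0.7,-0.015,0.72],"twist": [0,-0.09,-0.05],"hand": 40},{"slide": [0.84,-0.017,0.875],"twist": [0,-0.09,-0.05],"hand": 40},{"slide": [0.84,-0.017,0.875],"twist": [0,-0.09,-0.05],"hand": 40},{"slide": [0.84,-0.017,0.875],"twist": [0,-0.09,-0.05],"hand": 40}]'

```text
time: 7.1
tcp_pos: [468.6, -176.0, 107.0]
orientation: [[0.14, 0.903, -0.405], [0.306, -0.429, -0.85], [-0.942, -0.005, -0.336]]
force: [-4.4, -13.1, -0.2]
finger_gap: 0.681
gripper_force: 66.6
```

Run:
```python
from place import *
s=monitor.get_state();print(s['tcp_pos'],s['force'])
for k in((10,4),(5,3),(2,2),(0,1),(-3,0)): x,R=tcp(*k);print(k);goal(x,R)
a=camera('scene')[190:300,330:440,::-1];b=camera('top')[160:240,330:430,::-1]
a=cv2.resize(a,(440,440),interpolation=2);b=cv2.resize(b,(360,288),interpolation=2)
o=np.zeros((440,800,3),np.uint8);o[:,:440]=a;o[:288,440:]=b;cv2.imwrite('pics/s2.png',o)
```

```text
[ 468.64830675 -175.95549032  107.00274812] [ -4.39582403 -13.0718024   -0.17382823]
(10, 4)
t 7.1 slide [-0.016  0.013 -0.047] twist [-0.034  0.072  0.044]
(5, 3)
t 7.1 slide [0.051 0.014 0.006] twist [-0.034  0.072  0.044]
(2, 2)
t 7.1 slide [0.096 0.014 0.033] twist [-0.034  0.072  0.044]
(0, 1)
t 7.1 slide [0.13  0.014 0.048] twist [-0.034  0.072  0.044]
(-3, 0)
t 7.1 slide [0.175 0.014 0.075] twist [-0.034  0.072  0.044]
```

View pics/s2.png

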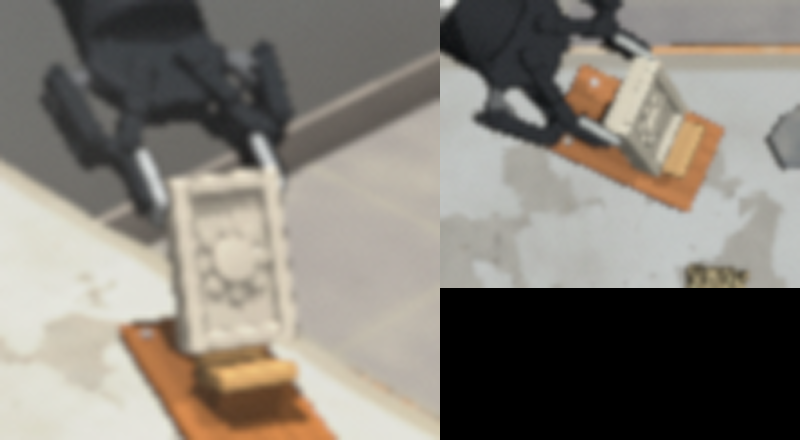

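The scene crop shows the plaque centred over the ledge (bottom edge midpoint (239,346), ledge front (251,378)), with about 10 mm still to go. The 13 N along -x means the back already touches the board, so I'll ease it off 3 mm and then lower.

Request:
play_rows --motion '[{"slide": [-0.038,0,0.032],"twist": [0,0,0],"hand": 40},{"slide": [-0.038,0,0.032],"twist": [0,0,0],"hand": 40},{"slide": [0.0,0,0.08],"twist": [0,0,0],"hand": 40},{"slide": [0.04,0,0.125],"twist": [0,0,0],"hand": 40},{"slide": [0.07,0,0.16],"twist": [0,0,0],"hand": 40},{"slide": [0.07,0,0.16],"twist": [0,0,0],"hand": 40}]'

```text
time: 7.95
tcp_pos: [466.8, -181.0, 99.9]
orientation: [[0.143, 0.904, -0.402], [0.308, -0.427, -0.85], [-0.941, -0.002, -0.34]]
force: [-0.5, -2.5, -2.3]
finger_gap: 0.683
gripper_force: 67.5
```

Run:
```python
from place import *
s=monitor.get_state();print(s['tcp_pos'],s['force'],s['wrist_torque'])
for k in((0,7),(-3,6)): x,R=tcp(*k);print(k);goal(x,R)
```

```text
[ 466.82454164 -180.97479214   99.93865131] [-0.52958516 -2.5415307  -2.27752732] [ 0.59476133 -0.35011845  0.07116608]
(0, 7)
t 7.95 slide [-0.027  0.005 -0.011] twist [-0.004  0.028  0.028]
(-3, 6)
t 7.95 slide [0.018 0.005 0.017] twist [-0.004  0.028  0.028]
```

Request:
play_rows --motion '[{"slide": [0.011,0,0.013],"twist": [0,0,0],"hand": 40},{"slide": [0.021,0,0.026],"twist": [0,0,0],"hand": 40},{"slide": [0.032,0,0.038],"twist": [0,0,0],"hand": 40},{"slide": [0.032,0,0.038],"twist": [0,0,0],"hand": 40}]'

```text
time: 8.45
tcp_pos: [466.6, -181.3, 99.8]
orientation: [[0.144, 0.904, -0.402], [0.305, -0.427, -0.851], [-0.941, -0.0, -0.338]]
force: [0.2, 8.8, 8.9]
finger_gap: 0.679
gripper_force: 69.2
```

Request:
play_rows --motion '[{"slide": [-0.01,0,-0.04],"twist": [0,0,0],"hand": 40},{"slide": [0.017,0,-0.058],"twist": [0,0,0],"hand": 40},{"slide": [0.017,0,-0.058],"twist": [0,0,0],"hand": 40},{"slide": [0.017,0,-0.058],"twist": [0,0,0],"hand": 40}]'

```text
time: 8.95
tcp_pos: [467.0, -180.5, 99.6]
orientation: [[0.142, 0.904, -0.404], [0.304, -0.428, -0.851], [-0.942, -0.002, -0.335]]
force: [-4.5, -9.4, 5.1]
finger_gap: 0.681
gripper_force: 67.0
```

Run:
```python
from place import *
s=monitor.get_state();print(s['tcp_pos'],s['force'])
a=camera('scene')[190:300,330:440,::-1];b=camera('top')[160:240,330:430,::-1]
a=cv2.resize(a,(440,440),interpolation=2);b=cv2.resize(b,(360,288),interpolation=2)
o=np.zeros((440,800,3),np.uint8);o[:,:440]=a;o[:288,440:]=b;cv2.imwrite('pics/s3.png',o)
```

```text
[ 466.98965838 -180.4811206    99.64484261] [-4.52897782 -9.37327267  5.09889245]
```

View pics/s3.png

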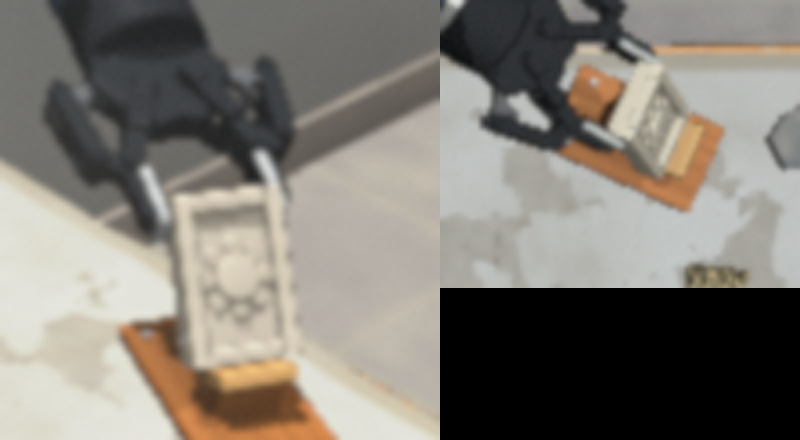

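The plaque rests on the ledge (bottom edge (195,367)-(295,360)), and the remaining force is purely normal to the board. Releasing and withdrawing.

Request:
play_rows --motion '[{"slide": [0,0,0],"twist": [0,0,0],"hand": 64},{"slide": [0,0,0],"twist": [0,0,0],"hand": 70},{"slide": [0,0,0],"twist": [0,0,0],"hand": 85},{"slide": [0,0,0],"twist": [0,0,0],"hand": 85},{"slide": [0,0,0],"twist": [0,0,0],"hand": 85},{"slide": [0,0,-0.2],"twist": [0,0,0],"hand": 85},{"slide": [0,0,-0.6],"twist": [0,0,0],"hand": 85},{"slide": [0,0,-1.2],"twist": [0,0,0],"hand": 85},{"slide": [0,0,-1.8],"twist": [0,0,0],"hand": 85},{"slide": [0,0,-1.8],"twist": [0,0,0],"hand": 85}]'

```text
time: 10.3
tcp_pos: [513.1, -84.7, 135.6]
orientation: [[0.146, 0.906, -0.398], [0.309, -0.424, -0.851], [-0.94, 0.001, -0.341]]
force: [0.0, -1.1, -0.0]
finger_gap: 0.993
gripper_force: 0.0
```

Run:
```python
from place import *
s=monitor.get_state();print(s['tcp_pos'],s['force'])
a=camera('scene')[190:300,330:440,::-1];b=camera('top')[160:240,330:430,::-1]
cv2.imwrite('pics/fs.png',a);cv2.imwrite('pics/ft.png',b)
a=cv2.resize(a,(440,440),interpolation=2);b=cv2.resize(b,(360,288),interpolation=2)
o=np.zeros((440,800,3),np.uint8);o[:,:440]=a;o[:288,440:]=b;cv2.imwrite('pics/s4.png',o)
# expected corners of carved face (z=20) when seated
Y=np.cross(ez,sx)
for du in(-45,45):
  for dy in(-30,30):
    p=seat+du*u+dy*Y+20*n; q=(proj('scene',p)-[330,190]+.5)*4; t=(proj('top',p)-[330,160]+.5)*3.6+[440,0]
    print(du,dy,q.round(),t.round())
```

```text
[513.067347   -84.69593792 135.58338531] [ 0.01741524 -1.11822806 -0.03407587]
-45 -30 [295. 347.] [682. 107.]
-45 30 [189. 364.] [651. 176.]
45 -30 [274. 178.] [655.  63.]
45 30 [168. 192.] [622. 137.]
```

View pics/s4.png

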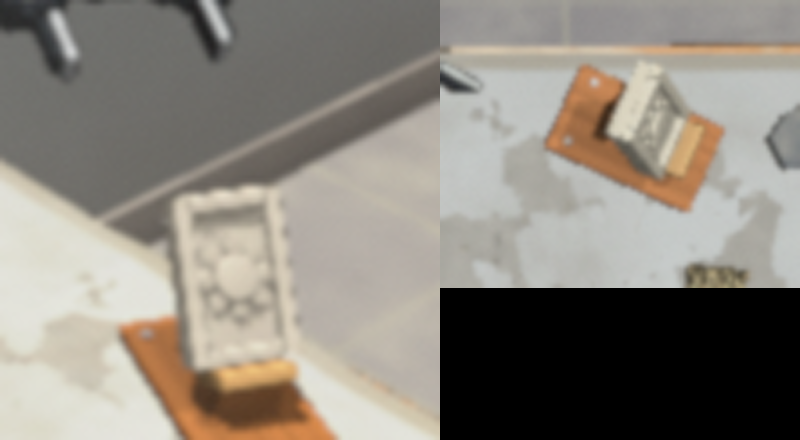

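The released plaque stands on the rest: carved face out, bottom edge (190,368)-(298,357), centred over the ledge. The gripper is clear and the other plaque was never touched. The seated height fits the model within about 3 mm. Handing in.

```bash
python3 -c "
from h import *
print(r.close_job())"
```

```text
the job is handed in; nothing more can be done
None
```

The face-down plaque is turned over and propped, centred, on the rest with its carved face outward; the other plaque was left where it lay, and the job was handed in after about 10.4 s, though I viewed 11 pictures, one over the limit of 10.

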